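# Fold down the slide keepers

### The job

Stroke gently along the row of keepers on the slide tray with your fingertips, from the green-dot end, so that the four blue keepers fold down one after another, first to fourth, and lie flat over their slides. Leave the red keeper of the empty bay standing. Do not grasp or lift anything, leave the tray where it lies, and do not disturb the other things on the table.

Things in the scene. Friction and masses are not known exactly. Their poses are not given: they have to be found in the camera images.
- tray: Loose aluminium slide tray, 115 mm (its x) by 290 mm (its y) by 12 mm high, about 1.1 kg, resting on the table. Origin at the centre of its underside, x away from the robot at yaw 0, y along the row, z up. On it, in a row along its y, lie four glass slides with white label ends and, past them at the +y end, one empty dark bay. Over each bay is a hinged keeper; a green dot on the tray, on the line of the keepers 19 mm before the first hinge, marks the end where the row begins.
- keeper1 (a joint): Hinge angle (rad) of the first blue keeper, counted from the green dot: 0 = folded down flat over its slide, pi/2 = upright, more = leaning back towards the green dot (stop at 2.1). It swings about an axis along the tray's x, has light friction (about 0.4 N at the tip moves it) and stays where it is left.
- keeper1_pivot (a point): Hinge of the first blue keeper, on the tray 26 mm to the -x side of its middle, 16.5 mm above the table. The keeper is a bar 34 mm long from this hinge, 14 mm wide and 4 mm thick; folded flat it points along the tray's +y and its upper face lies 18.5 mm above the table. Hinges of neighbouring blue keepers are 46 mm apart; nothing else on the tray stands higher than 19 mm. Axes as the tray's.
- keeper2 (a joint): Hinge angle (rad) of the second blue keeper, counted from the green dot: 0 = folded down flat over its slide, pi/2 = upright, more = leaning back towards the green dot (stop at 2.1). It swings about an axis along the tray's x, has light friction (about 0.4 N at the tip moves it) and stays where it is left.
- keeper2_pivot (a point): Hinge of the second blue keeper, on the tray 26 mm to the -x side of its middle, 16.5 mm above the table. The keeper is a bar 34 mm long from this hinge, 14 mm wide and 4 mm thick; folded flat it points along the tray's +y and its upper face lies 18.5 mm above the table. Hinges of neighbouring blue keepers are 46 mm apart; nothing else on the tray stands higher than 19 mm. Axes as the tray's.
- keeper3 (a joint): Hinge angle (rad) of the third blue keeper, counted from the green dot: 0 = folded down flat over its slide, pi/2 = upright, more = leaning back towards the green dot (stop at 2.1). It swings about an axis along the tray's x, has light friction (about 0.4 N at the tip moves it) and stays where it is left.
- keeper3_pivot (a point): Hinge of the third blue keeper, on the tray 26 mm to the -x side of its middle, 16.5 mm above the table. The keeper is a bar 34 mm long from this hinge, 14 mm wide and 4 mm thick; folded flat it points along the tray's +y and its upper face lies 18.5 mm above the table. Hinges of neighbouring blue keepers are 46 mm apart; nothing else on the tray stands higher than 19 mm. Axes as the tray's.
- keeper4 (a joint): Hinge angle (rad) of the fourth blue keeper, counted from the green dot: 0 = folded down flat over its slide, pi/2 = upright, more = leaning back towards the green dot (stop at 2.1). It swings about an axis along the tray's x, has light friction (about 0.4 N at the tip moves it) and stays where it is left.
- keeper4_pivot (a point): Hinge of the fourth blue keeper, on the tray 26 mm to the -x side of its middle, 16.5 mm above the table. The keeper is a bar 34 mm long from this hinge, 14 mm wide and 4 mm thick; folded flat it points along the tray's +y and its upper face lies 18.5 mm above the table. Hinges of neighbouring blue keepers are 46 mm apart; nothing else on the tray stands higher than 19 mm. Axes as the tray's.
- spare (a joint): Hinge angle (rad) of the red keeper of the empty bay, the last of the row; same sense and friction as the blue ones. It starts about upright.
- spare_pivot (a point): Hinge of the red keeper (same bar, 34 x 14 x 4 mm), in line with the blue hinges, 76 mm past the fourth one along the tray's +y. Axes as the tray's.
- oil_bottle: Bystander: small amber bottle with black cap, 32 mm across, 65 mm high, standing beyond the tray; origin under its centre.
- mailer: Bystander: white plastic slide mailer, 35 x 85 x 22 mm, lying flat beyond the tray; origin under its centre.
- pen: Bystander: black square marker pen with green cap, about 120 mm long, 10 mm thick, lying on the table on the tray's robot side; origin under its middle.
- specimen_pot: Bystander: clear pot with yellow lid, 56 mm across, 62 mm high; origin under its centre.
- wash_bottle: Bystander: white bottle with blue cap, 60 mm across, 130 mm high; origin under its centre.
- slide_box: Bystander: closed green slide box, 170 x 90 x 35 mm; origin under its centre.
- beaker: Bystander: empty glass beaker, 64 mm across, 80 mm high; origin under its centre.

How it is judged:
On the way, in this order (a step that is already met when the one before it is completed fails the run):
1. the first blue keeper is folded down (below 0.6 rad), those after it not yet (value of joint keeper1 below 0.6 rad), for 0.03 s.
2. the second blue keeper is folded down (below 0.6 rad), those after it not yet (value of joint keeper2 below 0.6 rad), for 0.03 s.
3. the third blue keeper is folded down (below 0.6 rad), those after it not yet (value of joint keeper3 below 0.6 rad), for 0.03 s.
4. the fourth blue keeper is folded down (below 0.6 rad) (value of joint keeper4 below 0.6 rad), for 0.03 s.
At the end, for the whole second after the job is handed in: All four blue keepers lie within 0.2 rad of flat, the red one still stands (more than 1.1 rad), the tray lies flat and at rest within 30 mm of where it was at both ends, and every bystander is within 25 mm of its start (value of joint each of keeper1, keeper2, keeper3, keeper4 below 0.2 rad and value of joint spare above 1.1 rad and distance of each of tray, keeper1_pivot, spare_pivot from where it was at the start of the episode below 0.03 m and angle between tray's own z axis and vertical below 0.05 rad and linear speed of tray below 0.01 m/s and distance of each of oil_bottle, mailer, pen, specimen_pot, wash_bottle, slide_box, beaker from where it was at the start of the episode below 0.025 m); the robot touches nothing.
It fails at once if the red keeper of the empty bay is folded (below 1.1 rad) (value of joint spare below 1.1 rad).
It fails at once if the tray is lifted or tipped (height (world z) of tray above 0.015 m or angle between tray's own z axis and vertical above 0.12 rad).
It fails at once if the tray is pushed more than 40 mm (distance of tray from where it was at the start of the episode above 0.04 m).
It fails at once if the tray or its keepers are pressed hard (over 35 N) (contact force between the fingers and tray above 35 N).
It fails at once if a bystander is lifted or pushed away (over 40 mm) (distance of any of oil_bottle, mailer, pen, specimen_pot, wash_bottle, slide_box, beaker from where it was at the start of the episode above 0.04 m).
It also fails if it takes over 35 s, if anything falls off the work surface, if the arm or the gripper's body presses on something with over 40 N, if the wrist force passes 120 N, or if a joint passes its speed limit or range.

### The arm

A 6-joint arm with a two-finger parallel gripper is mounted at the origin on the work surface. World frame = base frame: x ahead of the robot, y to its left, z up, the work surface at z = 0. Lengths are in m, angles in rad, forces in N, time in s.
With the tool pointing down it reaches from about 0.25 to 0.775 m from the base axis. Payload 4 kg.
Tool frame: the origin (TCP) lies midway between the tips of the shut fingers; the grasp point (between the pads) lies robot.tcp_to_grasp behind it (robot.tcp_to_grasp is the distance from the TCP to the grasp point, in m); y points along the fingers, x is the direction in which the jaws open and shut, and the axes are right-handed (so a half turn about y gives the same grasp; the last joint's range is limited). The gripper opens to 94 mm and grips with 3 to 60 N. Pads are 16 mm wide; open, the fingers measure 119 mm over their backs; the gripper's body (75 mm by 177 mm) begins 78 mm behind the grasp point.
Start: joints at [-1.211, 0.087, 1.371, -0, 1.684, -0.103], TCP at [0.246, -0.492, 0.166] pointing down, gripper open.
Joint ranges: [-3.1, 3.1], [-0.76, 2.03], [0.27, 2.55], [-1.08, 4.22], [0.17, 2.65], [-2.57, 2.57]. Speed limits (rad/s): [2.79, 2.79, 3.14, 3.14, 3.14, 3.14].

### API

Orientations are given as [roll, pitch, yaw] about the fixed x, y, z axes, in that order (R = Rz(yaw) Ry(pitch) Rx(roll)).
In Python, from bench import robot gives the robot as it stands.
- The arm moves only by the tool arm_command, never from a script. Its argument "series" is text: rows parted by semicolons, each of 7 numbers parted by spaces: the turn, a rotation vector about the tool's x, y, z in rad, then the shift along the tool's x, y, z in m, then the finger opening in m, from 0 to 0.094. A call has 1 to 12 rows; each row shifts and turns the pose as measured when the row begins, along the tool's axes as they then stand; what a row does not reach is not made up. A row lasts 1/10 s, in which the tool goes at most 50 mm and 8.59 degrees, less where a joint would pass 70% of its speed; a pose out of reach is approached as far as the arm can. A call with a gripper value outside its range is refused whole. The fingers move at their own pace and stop on an object; the grip force is fixed at half the most. Time passes only in rows, so rows that do not move let the fingers close. It gives the time, the measured TCP pose, the force and the opening at its end, in the units of the state.
- robot.get_obs(): the state, without advancing time (a new reading comes with each control period).
- robot.snapshot(name): name is "scene" or "top" or "wrist"; returns the picture (420x560x3 uint8, blue, green, red); there is no depth.
- robot.camera_params(name): a dict with "fx", "fy", "cx", "cy" (pixels), "extrinsics" (4x4, takes a point from camera to world coordinates). Camera axes: x right, y up, looking along -z (the intrinsics and any distortion apply to the point x, -y, -z); pixel columns grow to the right and rows downward; lengths in m; the calibration is good to about 2 mm. A picture is of the moment at which its call begins: read the wrist's pose just before it. camera_params takes no time and is no camera call; for the wrist camera it gives the pose at the moment of the call.
- robot.close_job(): hands the job in, once; it reports no verdict.
Trained networks look in the newest picture that a camera, given by its name, has taken for a name from the list of things; names that differ only in an ending like _2 or _b are one class to them, and where a whole thing is asked for, a point or a joint stands for the part that bears it (a point fixed in the world has none). Each returns a list of dicts, best first, with "score" (0 to 1); they miss things now and then, are a little off and sometimes report something else, mostly with a low value. They report only what shows in the picture. A call takes as long as a camera call.
- robot.spot_in(camera, target): "centre" ([x, y, z] in m, in the coordinates of the camera as it stood for that picture, good to about 4 mm: the middle of the surface that is visible of it).
The state is a dict: "time": time; "joint_positions": joint angles; "qvel": joint speeds; "joint_torque": joint torques, N m; "tool_pos": TCP position; "ee_rot": TCP orientation; "wrist_force": force on the tool from outside, world axes, zero at the start; "wrist_torque": the same for the moment, N m; "width": finger opening in m.
Only numpy, scipy, OpenCV 4.12 (cv2) and the standard library are available. Lean on these libraries where they do the work, as an engineer would, in place of code of your own. Each camera call takes 0.05 s, during which the arm holds its last target.

## Working session

There is one attempt and no reset: what is moved stays moved. The work goes in short steps, Python scripts to look and compute and a tool call to move; the robot and the scene stay as the last step left them, time stands still between calls to the robot, and variables do not carry over. Pictures are saved under pics/ and viewed, and the job is handed in when it is done.

Besides the shell and the picture viewer there is one more tool, called after ">>>" as name(argument=value, ...) on one line, values as JSON. arm_command: Moves the arm, as the interface text tells. Its arguments: {"type":"object","properties":{"series":{"type":"string"}},"required":["series"]}

```bash
ls; mkdir -p pics; python3 - <<'E'
from bench import robot
import cv2,numpy as np
for n in ["scene","top"]:
    cv2.imwrite(f"pics/{n}0.png",robot.snapshot(n)); p=robot.camera_params(n); print(n,p)
print(robot.get_obs()); print(robot.tcp_to_grasp)
E
```

```text
pics
scene {'fx': 379.1624629860988, 'fy': 379.1624629860988, 'cx': 284.3657260456566, 'cy': 206.55038401557368, 'extrinsics': array([[-0.49647127, -0.69580729,  0.51900722,  1.00706807],
       [ 0.86801066, -0.40385374,  0.28889382,  0.22598198],
       [ 0.00858858,  0.59393128,  0.80446993,  0.75300681],
       [ 0.        ,  0.        ,  0.        ,  1.        ]])}
top {'fx': 531.5247302776423, 'fy': 531.5247302776423, 'cx': 285.7514524781186, 'cy': 213.89691205953292, 'extrinsics': array([[ 0.0238897 ,  0.99390789, -0.1075936 ,  0.43544554],
       [-0.99941521,  0.02637755,  0.02175901,  0.00699503],
       [ 0.02446451,  0.10701086,  0.99395682,  1.44093647],
       [ 0.        ,  0.        ,  0.        ,  1.        ]])}
{'time': 0.1, 'joint_positions': array([-1.21113005e+00,  8.78739743e-02,  1.37210137e+00, -2.61416326e-05,
        1.68360625e+00, -1.03091802e-01]), 'qvel': array([ 2.17199497e-04, -4.93624180e-04, -2.39674168e-03,  2.90978512e-06,
       -9.39780848e-04, -8.68388267e-04]), 'joint_torque': array([ 1.78390474e-03, -3.41254985e+01, -3.03300333e+01,  7.18634902e-02,
        3.04464076e-02, -9.35034655e-05]), 'tool_pos': array([ 0.24531588, -0.49161379,  0.16482609]), 'ee_rot': array([-1.57061749,  0.00198105, -1.10804098]), 'wrist_force': array([-0.1177649 ,  0.14276225, -0.20620202]), 'wrist_torque': array([ 0.00576183, -0.01658329, -0.00867369]), 'width': 0.09422222966501455}
0.0188
```

View pics/scene0.png

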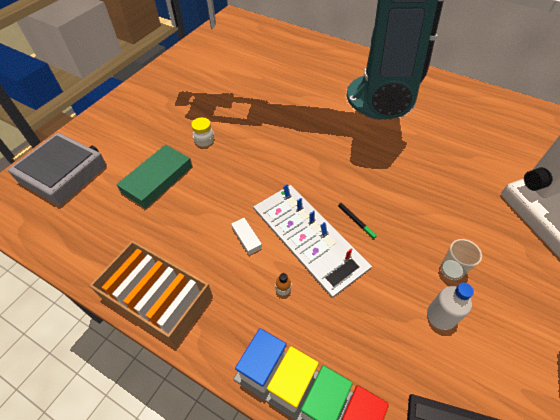

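View pics/top0.png

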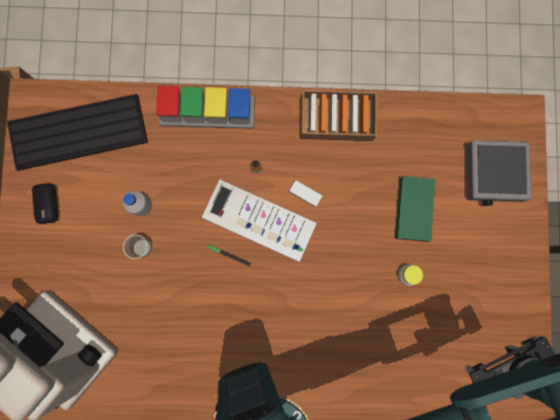

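The top view shows the tray at about (260,220) px, with the green dot near (300,247) and the empty bay near (221,200). I'll zoom in next.

```bash
python3 - <<'E'
import cv2
t=cv2.imread("pics/top0.png")[170:270,190:330]; cv2.imwrite("pics/topz.png",cv2.resize(t,None,fx=5.7,fy=5.7,interpolation=cv2.INTER_CUBIC))
t=cv2.imread("pics/scene0.png")[175:300,245:380]; cv2.imwrite("pics/scz.png",cv2.resize(t,None,fx=4.7,fy=4.7,interpolation=cv2.INTER_CUBIC))
E
```

```text
(no output)
```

View pics/topz.png

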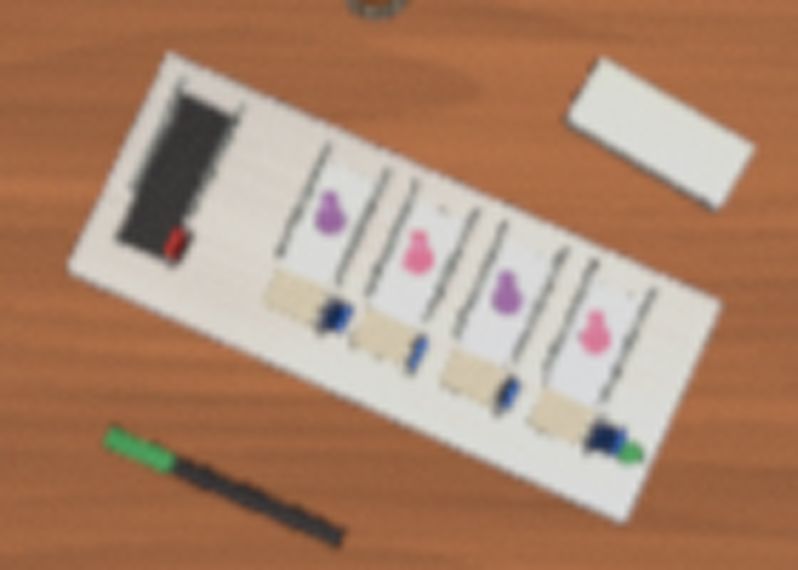

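View pics/scz.png

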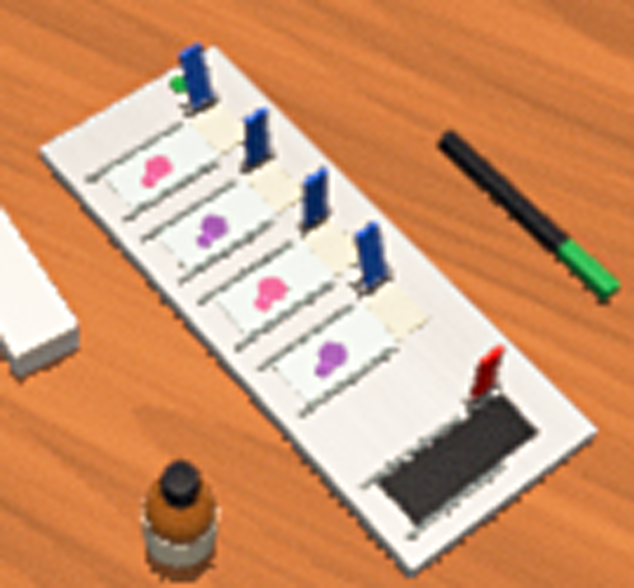

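The top zoom shows the tray corners at (170,52), (720,300), (625,522) and (68,270). The green dot is at (631,453). Keepers 1 and 4 lean back somewhat. I'll fit the tray pose from the corners.

```bash
cat > h.py <<'E'
import numpy as np
def ray(p,u,v,z):
    E=p['extrinsics'];d=np.array([(u-p['cx'])/p['fx'],-(v-p['cy'])/p['fy'],-1]);d=E[:3,:3]@d;o=E[:3,3]
    return o+d*(z-o[2])/d[2]
def proj(p,P):
    E=p['extrinsics'];q=E[:3,:3].T@(np.asarray(P)-E[:3,3]);return np.array([p['cx']+p['fx']*q[0]/-q[2],p['cy']-p['fy']*q[1]/-q[2]])
E
python3 - <<'E'
from bench import robot
from h import *
from scipy.optimize import least_squares
T=robot.camera_params("top");S=robot.camera_params("scene")
# corners order: (+x,+y),(+x,-y),(-x,-y),(-x,+y)
top=np.array([(170,52),(720,300),(625,522),(68,270)]);sc=np.array([(410,562),(42,150),(215,47),(595,430)])
top=(top+.5)/5.7-.5+[190,170]; sc=(sc+.5)/4.7-.5+[245,175]
L=np.array([(.0575,.145),(.0575,-.145),(-.0575,-.145),(-.0575,.145)])
for nm,p,c in [("top",T,top),("sc",S,sc)]:
    W=np.array([ray(p,*x,.012)[:2] for x in c]); 
    def f(a):
        R=np.array([[np.cos(a[2]),-np.sin(a[2])],[np.sin(a[2]),np.cos(a[2])]]);return (L@R.T+a[:2]-W).ravel()
    r=least_squares(f,[.4,0,-.4]); print(nm,r.x,np.round(r.fun*1000,1), np.linalg.norm(W-np.roll(W,1,0),axis=1))
    a=r.x;R=np.array([[np.cos(a[2]),-np.sin(a[2])],[np.sin(a[2]),np.cos(a[2])]])
    g=ray(p,*(((np.array([631,453])+.5)/5.7-.5+[190,170]) if nm=="top" else ((np.array([179,84])+.5)/4.7-.5+[245,175])),.0125)
    print("dot local",R.T@(g[:2]-a[:2]), g)
for s,zs in [("keeper1",0),("oil_bottle",0),("pen",0),("mailer",0),("tray",0)]:
  for n,p in [("top",T),("scene",S)]:
    for d in robot.spot_in(n,s)[:1]: print(s,n,d['score'],(p['extrinsics']@np.append(d['centre'],1))[:3].round(4))
E
```

```text
top [ 0.57264529  0.04765903 -0.39825846] [ 0.5  0.9 -0.2 -1.9 -0.3 -0.2  0.1  1.3] [0.11445835 0.28715556 0.11433272 0.28848223]
dot local [-0.02661231 -0.13407193] [ 0.49612079 -0.06559951  0.0125    ]
sc [ 0.56944192  0.04880681 -0.4000758 ] [ 2.9  2.4 -0.6 -2.3 -1.3 -1.  -1.1  0.8] [0.11191826 0.28433202 0.1138553  0.28825169]
dot local [-0.02550217 -0.13460065] [ 0.49352826 -0.06523184  0.0125    ]
keeper1 scene 0.59 [ 0.5003 -0.052   0.0416]
oil_bottle top 0.56 [0.7109 0.0595 0.0432]
oil_bottle scene 0.74 [ 0.5219 -0.0054  0.0358]
pen top 0.63 [0.4762 0.1262 0.0099]
pen scene 0.76 [0.4773 0.1325 0.0111]
mailer top 0.95 [ 0.6521 -0.0729  0.0202]
mailer scene 0.73 [ 0.6485 -0.0683  0.0252]
tray top 0.63 [0.5779 0.0524 0.0163]
tray scene 0.89 [0.5817 0.0659 0.0137]
```

>>> arm_command(series="0 -0.142 0 0 0 0 0;0 -0.142 0 0 0 0 0;0 -0.142 0 0 0 0 0;0 -0.142 0 0 0 0 0;0 -0.142 0 0 0 0 0;0 0 0 0.008 0 0.049 0;0 0 0 0.008 0 0.049 0;0 0 0 0.008 0 0.049 0;0 0 0 0.008 0 0.049 0;0 0 0 0.008 0 0.049 0;0 0 0 0.008 0 0.049 0;0 0 0 0.008 0 0.049 0")

```text
time: 1.8
tool_pos: [0.4225, -0.1928, 0.1652]
ee_rot: [-1.572, -0.003, -0.381]
wrist_force: [0.1, -1.0, -0.6]
width: 0.0019
```

>>> arm_command(series="0 0.018 0 0.009 0 0.040 0;0 0 0 0.008 0 0.040 0;0 0 0 0 0.04 0.020 0;0 0 0 0 0.04 0 0;0 0 0 0 0 0 0")

```text
time: 2.3
tool_pos: [0.483, -0.097, 0.0863]
ee_rot: [-1.57, -0.011, -0.389]
wrist_force: [-0.3, 0.8, 0.4]
width: 0.0006
```

```bash
cat > st.py <<'E'
from bench import robot
import numpy as np,cv2
def loc(o):
    c=np.array([.571,.048]);a=-.399;R=np.array([[np.cos(a),-np.sin(a)],[np.sin(a),np.cos(a)]])
    return R.T@(o['tool_pos'][:2]-c)
o=robot.get_obs();print(o['time'],"local",loc(o).round(4),"z",o['tool_pos'][2].round(4),o['ee_rot'].round(3),o['wrist_force'].round(2))
E
cat > pic.py <<'E'
import sys; from st import *
t=sys.argv[1]
w=robot.snapshot("wrist");s=robot.snapshot("scene")[160:310,230:390]
cv2.imwrite(f"pics/w{t}.png",w);cv2.imwrite(f"pics/s{t}.png",cv2.resize(s,None,fx=4,fy=4,interpolation=cv2.INTER_CUBIC))
E
python3 pic.py 1
```

```text
2.3 local [-0.0248 -0.1678] z 0.0863 [-1.57  -0.011 -0.389] [-0.28  0.82  0.37]
```

View pics/w1.png

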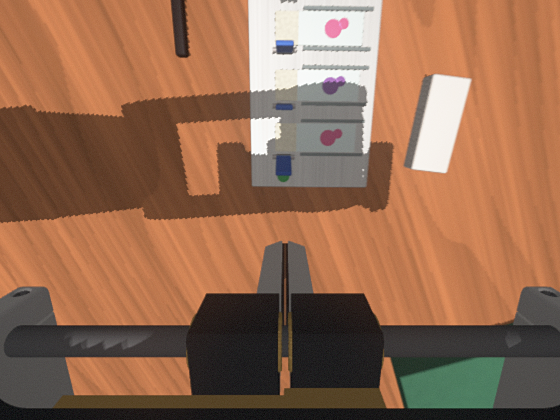

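View pics/s1.png

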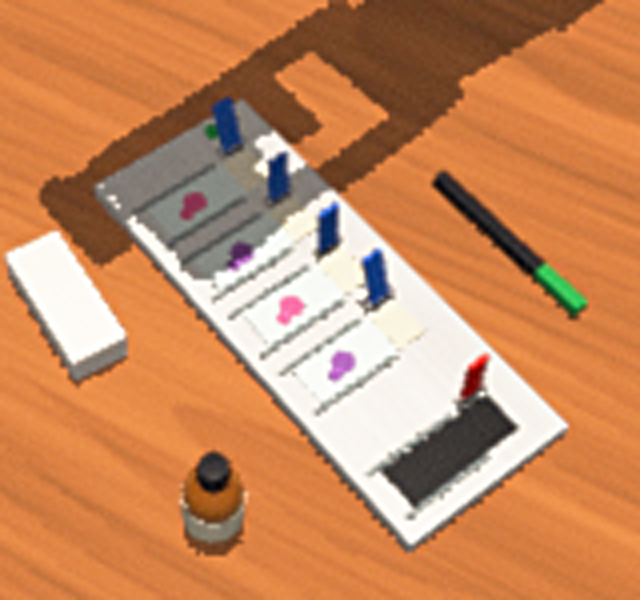

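The wrist view shows the closed fingers at column 286 and the keeper line at column about 284, so they are aligned. The scene view shows all keepers standing. Next I descend behind the dot end.

>>> arm_command(series="0 0.01 0 0 0.035 -0.004 0;0 0 0 0 0.02 0 0;0 0 0 0 0 0 0")

```text
time: 2.7
tool_pos: [0.4924, -0.1073, 0.0457]
ee_rot: [-1.568, -0.038, -0.404]
wrist_force: [-0.5, -0.4, -0.2]
width: 0.0004
```

```bash
python3 st.py
```

```text
2.7 local [-0.0121 -0.1737] z 0.0457 [-1.568 -0.038 -0.404] [-0.52 -0.35 -0.23]
```

>>> arm_command(series="0 0 0.038 -0.013 0 0 0;0 0 0 0 0 0 0")

```text
time: 2.9
tool_pos: [0.483, -0.1045, 0.0507]
ee_rot: [-1.568, -0.007, -0.407]
wrist_force: [1.0, -0.2, 0.2]
width: 0.0005
```

```bash
python3 st.py; python3 -c "
from st import *
print(o['joint_positions'],o['qvel'].round(3))"
```

```text
2.9 local [-0.0219 -0.1747] z 0.0507 [-1.568 -0.007 -0.407] [ 1.02 -0.25  0.2 ]
2.9 local [-0.0219 -0.1747] z 0.0507 [-1.568 -0.007 -0.407] [ 1.02 -0.25  0.2 ]
[-0.32998854  0.00897515  1.68352508  0.00270394  1.44171928  0.07617241] [-0.012 -0.02  -0.043 -0.002 -0.013  0.   ]
```

>>> arm_command(series="0 -0.008 0.007 -0.002 0.012 0 0;0 0 0 -0.002 0.01 0 0")

```text
time: 3.1
tool_pos: [0.4839, -0.1053, 0.0335]
ee_rot: [-1.567, -0.012, -0.399]
wrist_force: [-0.8, -0.0, -0.2]
width: 0.0007
```

>>> arm_command(series="0 0 0 0 0 0 0;0 0 0 0 0 0 0")

```text
time: 3.3
tool_pos: [0.4831, -0.1052, 0.0323]
ee_rot: [-1.567, -0.011, -0.4]
wrist_force: [-0.2, 0.3, 1.7]
width: -0.0001
```

```bash
python3 st.py
```

```text
3.3 local [-0.0215 -0.1753] z 0.0323 [-1.567 -0.011 -0.4  ] [-0.21  0.27  1.71]
```

>>> arm_command(series="0 0 0.011 -0.004 0.005 0.003 0;0 0 0 0 0 0.008 0;0 0 0 0 0 0.008 0")

```text
time: 3.6
tool_pos: [0.4868, -0.0853, 0.0268]
ee_rot: [-1.567, 0.001, -0.401]
wrist_force: [-1.0, -0.1, 0.5]
width: 0.0004
```

```bash
python3 st.py
```

```text
3.6 local [-0.0258 -0.1556] z 0.0268 [-1.567e+00  1.000e-03 -4.010e-01] [-1.05 -0.11  0.49]
```

>>> arm_command(series="0 0 0 0 0 0.008 0;0 0 0 0 0 0.008 0;0 0 0 0 0 0.008 0;0 0 0 0 0 0.008 0;0 0 0 0 0 0.008 0;0 0 0 0 0 0.008 0;0 0 0 0 0 0.008 0")

```text
time: 4.3
tool_pos: [0.5112, -0.0277, 0.0274]
ee_rot: [-1.566, 0.001, -0.399]
wrist_force: [0.8, -0.1, 0.7]
width: 0.0005
```

```bash
python3 st.py;python3 pic.py 2
```

```text
4.3 local [-0.0257 -0.093 ] z 0.0274 [-1.566e+00  1.000e-03 -3.990e-01] [ 0.78 -0.09  0.73]
4.3 local [-0.0257 -0.093 ] z 0.0274 [-1.566e+00  1.000e-03 -3.990e-01] [ 0.78 -0.09  0.73]
```

View pics/s2.png

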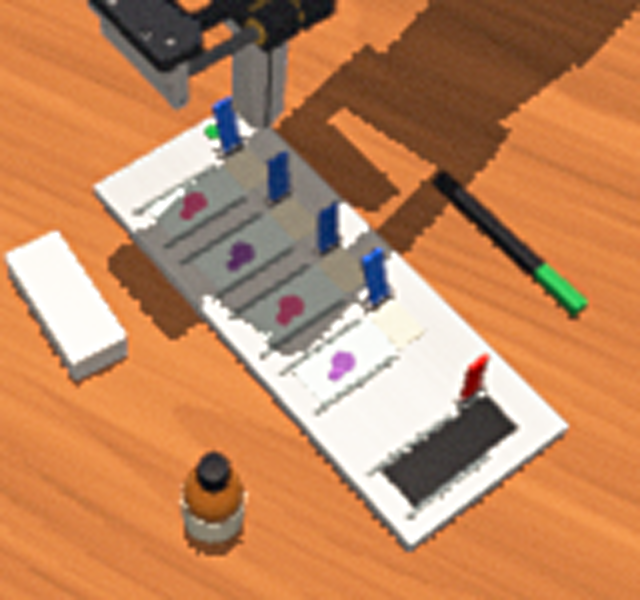

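View pics/w2.png

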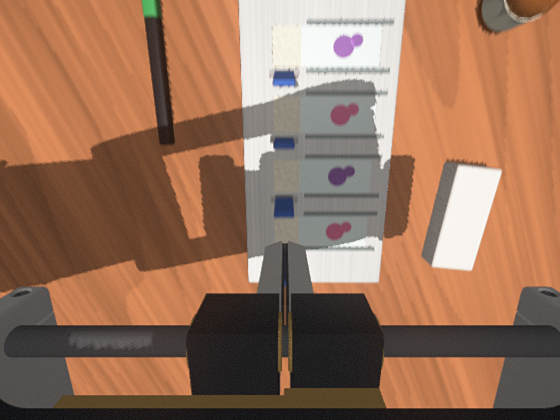

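The scene view shows keeper1 still standing with the fingertips near (268,125) in the crop, which doesn't match the measured TCP. I'll project the points to check.

```bash
python3 - <<'E'
from st import *; from h import *
S=robot.camera_params("scene");W=robot.camera_params("wrist")
a=-.399;R=np.array([[np.cos(a),-np.sin(a)],[np.sin(a),np.cos(a)]])
def w(x,y,z): return np.append(R@[x,y]+[.571,.048],z)
for n,P in [("tcp",o['tool_pos'])]+[(f"k{i}",w(-.026,-.115+.046*i,.0165)) for i in range(4)]+[("k1 up",w(-.026,-.115,.05)),("dot",w(-.026,-.134,.0125)),("cornerFarEnd-x-y",w(-.0575,-.145,.012)),("c+x-y",w(.0575,-.145,.012))]:
    print(n,P.round(3),((proj(S,P)-[230,160])*4).round(0),proj(W,P).round(0))
E
```

```text
4.4 local [-0.0257 -0.0927] z 0.0274 [-1.566e+00  1.000e-03 -3.970e-01] [-0.58  0.5   0.22]
tcp [ 0.511 -0.027  0.027] [251. 159.] [286. 234.]
k0 [ 0.502 -0.048  0.016] [228. 147.] [286. 254.]
k1 [ 0.52  -0.005  0.016] [275. 195.] [286. 201.]
k2 [0.538 0.037 0.016] [324. 245.] [286. 141.]
k3 [0.556 0.079 0.016] [375. 298.] [286.  74.]
k1 up [ 0.502 -0.048  0.05 ] [229. 112.] [286. 273.]
dot [ 0.495 -0.065  0.012] [209. 131.] [286. 273.]
cornerFarEnd-x-y [ 0.462 -0.063  0.012] [238.  98.] [250. 284.]
c+x-y [ 0.568 -0.108  0.012] [ 89. 185.] [381. 284.]
```

```bash
python3 - <<'E'
from st import *; from h import *
S=robot.camera_params("scene");T=robot.camera_params("top")
s=robot.snapshot("scene");t=robot.snapshot("top")
cv2.imwrite("pics/s3.png",cv2.resize(s[140:240,220:340],None,fx=6,fy=6,interpolation=cv2.INTER_CUBIC))
cv2.imwrite("pics/t3.png",cv2.resize(t[150:290,180:350],None,fx=4.2,fy=4.2,interpolation=cv2.INTER_CUBIC))
print(robot.get_obs()['tool_pos'], ((proj(S,o['tool_pos'])-[220,140])*6), ((proj(T,o['tool_pos'])-[180,150])*4.2))
for z in (.012,.027,.05): print(ray(S,230+266/4,160+125/4,z))
E
```

```text
4.4 local [-0.0257 -0.0927] z 0.0274 [-1.566e+00  1.000e-03 -3.970e-01] [-0.58  0.5   0.22]
[ 0.51087635 -0.02837378  0.02733494] [435.79717652 358.59186241] [446.76613764 389.63254437]
[ 0.4723945  -0.03748459  0.012     ]
[ 0.48321775 -0.0321513   0.027     ]
[ 0.4998134 -0.0239736  0.05     ]
```

View pics/s3.png

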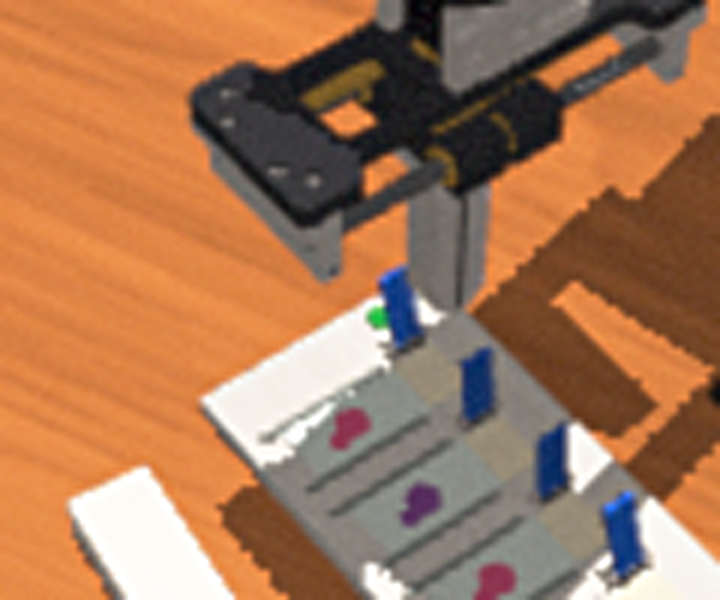

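View pics/t3.png

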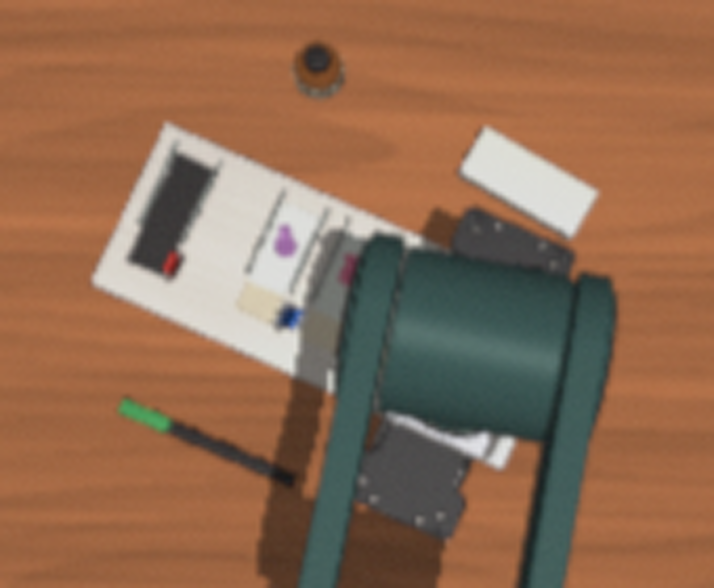

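Triangulating both views puts the fingertips about 35 mm above the reported TCP height, so they passed over keeper1 without touching it. I'll back off past the tray end and gently touch the table to calibrate the tip height.

>>> arm_command(series="0 0 0 0 -0.015 0 0;0 0 0 0 -0.005 -0.01 0;0 0 0 0 0 -0.02 0;0 0 0 0 0 -0.02 0;0 0 0 0 0 -0.02 0;0 0 0 0 0 -0.02 0;0 0 0 0 0 -0.008 0;0 0 0 0 0 0 0")

```text
time: 5.3
tool_pos: [0.4683, -0.1271, 0.0468]
ee_rot: [-1.57, 0.002, -0.402]
wrist_force: [0.3, 0.1, 0.2]
width: 0.0005
```

```bash
python3 st.py;python3 - <<'E'
from st import *
s=robot.snapshot("scene");w=robot.snapshot("wrist")
cv2.imwrite("pics/s4.png",cv2.resize(s[110:230,210:340],None,fx=5,fy=5,interpolation=cv2.INTER_CUBIC));cv2.imwrite("pics/w4.png",w)
E
```

```text
5.3 local [-0.0266 -0.2013] z 0.0468 [-1.57   0.002 -0.402] [0.28 0.12 0.21]
5.3 local [-0.0266 -0.2013] z 0.0468 [-1.57   0.002 -0.402] [0.28 0.12 0.21]
```

View pics/s4.png

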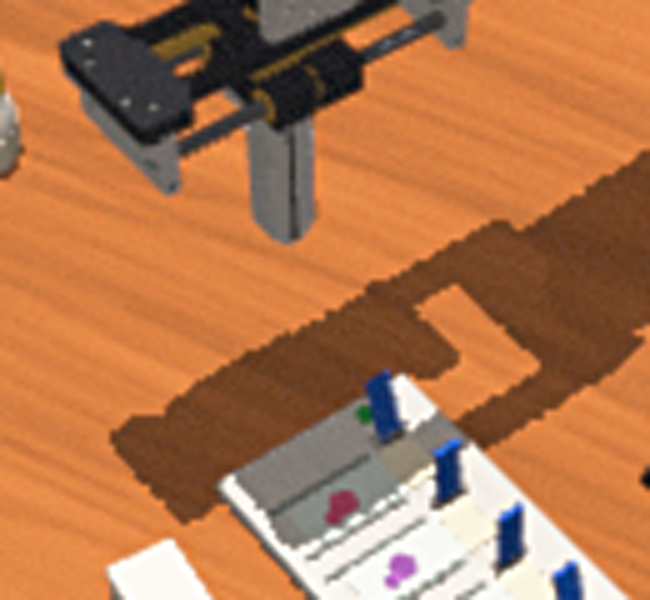

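View pics/w4.png

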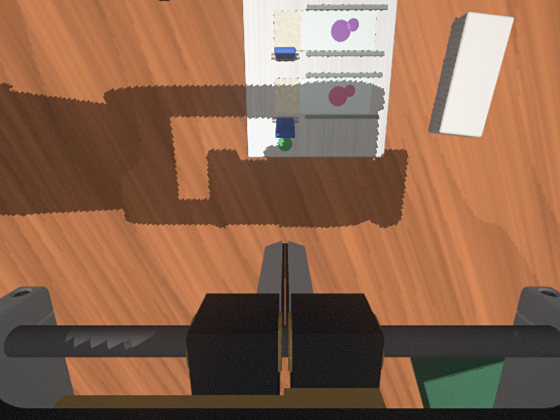

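```bash
python3 - <<'E'
from st import *; from h import *
S=robot.camera_params("scene")
p=o['tool_pos'];a=o['ee_rot'][2];zx=np.array([-np.sin(a),np.cos(a),0]);
for dz in (0,.01,.02,.03,.04):
    q=p+[0,0,dz]; print(dz,proj(S,q).round(1),proj(S,q+.008*zx).round(1))
E
```

```text
5.4 local [-0.0266 -0.2001] z 0.0468 [-1.57   0.002 -0.4  ] [-0.66  0.58  0.72]
0 [266.7 167.7] [268.5 169.6]
0.01 [266.5 165. ] [268.4 166.9]
0.02 [266.4 162.2] [268.3 164.1]
0.03 [266.3 159.4] [268.2 161.3]
0.04 [266.2 156.5] [268.1 158.4]
```

>>> arm_command(series="0 0 0 0 0.012 0 0;0 0 0 0 0.012 0 0;0 0 0 0 0.012 0 0;0 0 0 0 0.010 0 0")

```text
time: 5.8
tool_pos: [0.4702, -0.124, -0.0021]
ee_rot: [-1.569, -0.0, -0.397]
wrist_force: [-0.2, 0.0, 0.3]
width: 0.0004
```

>>> arm_command(series="0 0 0 0 0.005 0 0;0 0 0 0 0.004 0 0")

```text
time: 6.0
tool_pos: [0.4686, -0.1227, -0.0144]
ee_rot: [-1.569, 0.004, -0.396]
wrist_force: [-0.0, 0.2, 0.5]
width: 0.0006
```

```bash
python3 - <<'E'
from st import *
s=robot.snapshot("scene");
cv2.imwrite("pics/s5.png",cv2.resize(s[110:230,210:340],None,fx=5,fy=5,interpolation=cv2.INTER_CUBIC))
E
```

```text
6.0 local [-0.028  -0.1971] z -0.0144 [-1.569  0.004 -0.396] [-0.    0.15  0.53]
```

View pics/s5.png

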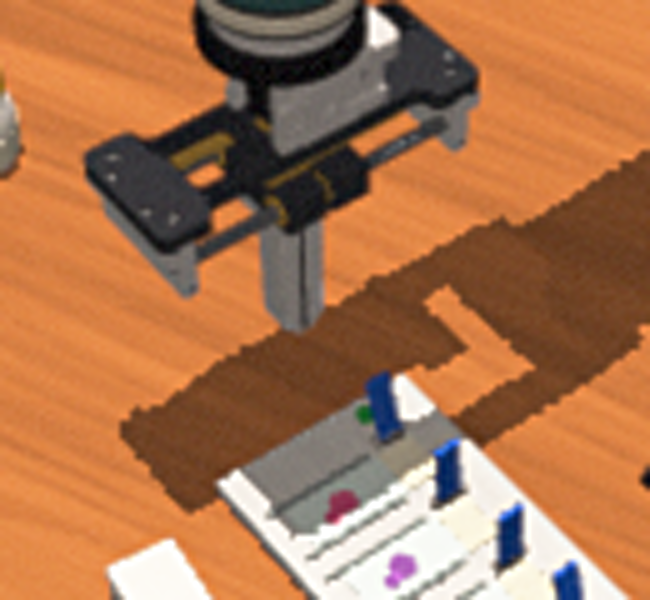

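The reported TCP is at −14 mm with no contact, which confirms the offset. I'll continue down in small steps until it touches.

>>> arm_command(series="0 0 0 0 0.004 0 0;0 0 0 0 0.003 0 0;0 0 0 0 0 0 0")

```text
time: 6.35
tool_pos: [0.4685, -0.1227, -0.0223]
ee_rot: [-1.569, 0.005, -0.396]
wrist_force: [0.7, 0.6, -0.2]
width: 0.0005
```

>>> arm_command(series="0 0 0 0 0.003 0 0;0 0 0 0 0.001 0 0")

```text
time: 6.55
tool_pos: [0.4691, -0.123, -0.0258]
ee_rot: [-1.569, 0.003, -0.396]
wrist_force: [-0.5, -0.8, -0.6]
width: 0.0005
```

>>> arm_command(series="0 0 0 0 0.003 0 0;0 0 0 0 0.001 0 0")

```text
time: 6.75
tool_pos: [0.4694, -0.1232, -0.0297]
ee_rot: [-1.569, 0.002, -0.396]
wrist_force: [0.3, -0.2, -0.0]
width: 0.0005
```

>>> arm_command(series="0 0 0 0 0.003 0 0")

```text
time: 6.85
tool_pos: [0.4698, -0.1233, -0.0325]
ee_rot: [-1.569, 0.001, -0.396]
wrist_force: [0.3, -0.3, 0.2]
width: 0.0004
```

>>> arm_command(series="0 0 0 0 0.002 0 0")

```text
time: 6.95
tool_pos: [0.4697, -0.1233, -0.0348]
ee_rot: [-1.569, 0.001, -0.396]
wrist_force: [-0.4, -0.3, -0.2]
width: 0.0003
```

>>> arm_command(series="0 0 0 0 0.002 0 0")

```text
time: 7.05
tool_pos: [0.4697, -0.1233, -0.0371]
ee_rot: [-1.569, 0.001, -0.396]
wrist_force: [-0.3, -0.2, 0.0]
width: 0.0008
```

>>> arm_command(series="0 0 0 0 0.002 0 0")

```text
time: 7.15
tool_pos: [0.4696, -0.1232, -0.0393]
ee_rot: [-1.569, 0.002, -0.396]
wrist_force: [0.2, 0.6, 1.3]
width: 0.0002
```

>>> arm_command(series="0 0 0 0 0.002 0 0")

```text
time: 7.25
tool_pos: [0.4697, -0.1233, -0.0395]
ee_rot: [-1.569, 0.002, -0.396]
wrist_force: [-8.4, 2.1, 21.0]
width: 0.0002
```

```bash
python3 - <<'E'
from st import *
s=robot.snapshot("scene");w=robot.snapshot("wrist")
cv2.imwrite("pics/s6.png",cv2.resize(s[110:230,210:340],None,fx=5,fy=5,interpolation=cv2.INTER_CUBIC));cv2.imwrite("pics/w6.png",w)
E
```

```text
7.25 local [-0.0268 -0.1972] z -0.0395 [-1.569  0.002 -0.396] [-8.41  2.13 20.99]
```

View pics/s6.png

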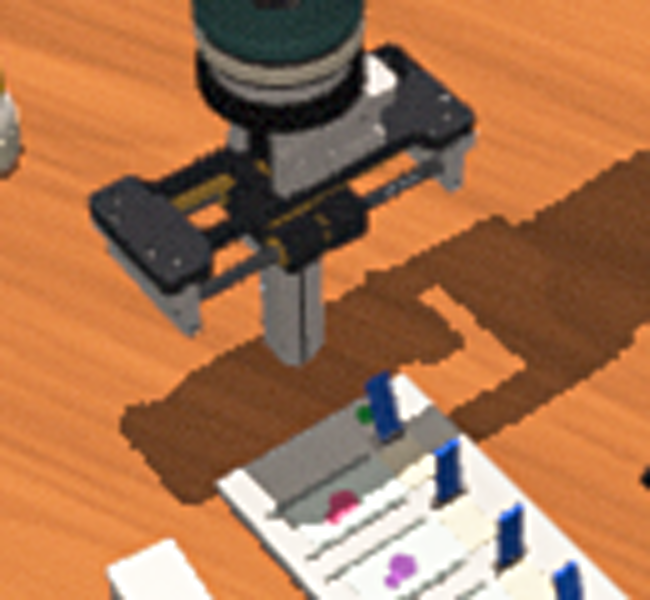

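View pics/w6.png

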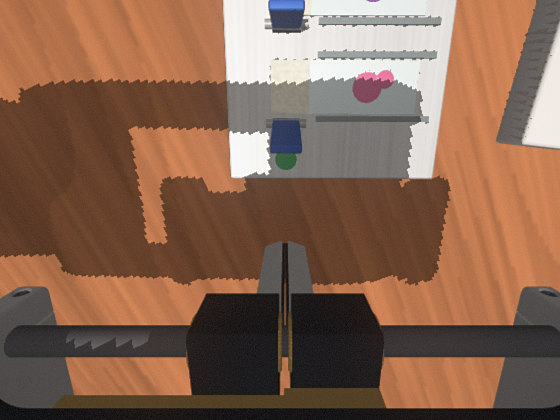

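The fingers touched the table at a TCP z reading of −0.0393, so tip z = reading + 39 mm. I'll raise, then approach at tip height 27 mm (reading −0.012).

```bash
python3 - <<'E'
from st import *; from h import *
S=robot.camera_params("scene");q=ray(S,210+297/5,110+363/5,0);print(q,loc({'tool_pos':q}))
q=ray(robot.camera_params("wrist"),285,242,0);print(q,loc({'tool_pos':q}))
E
```

```text
7.35 local [-0.0269 -0.1972] z -0.0394 [-1.569  0.002 -0.396] [-3.48  1.32 11.32]
[ 4.73821452e-01 -1.16191222e-01 -1.11022302e-16] [-0.02575736 -0.18904758]
[ 0.4722476  -0.11502389  0.        ] [-0.02766109 -0.18858338]
```

>>> arm_command(series="0 0 0 0 -0.012 0 0;0 0 0 0 -0.010 0 0;0 0 0 0 -0.005 0 0;0 0 0 0 0 0 0")

```text
time: 7.75
tool_pos: [0.4699, -0.1234, -0.0108]
ee_rot: [-1.569, 0.001, -0.396]
wrist_force: [-0.4, -0.6, 0.1]
width: 0.0004
```

```bash
python3 st.py
```

```text
7.75 local [-0.0266 -0.1972] z -0.0108 [-1.569e+00  1.000e-03 -3.960e-01] [-0.39 -0.55  0.05]
```

Front edge sits 8 mm ahead of centre, as expected. I'll approach and stroke keeper1.

>>> arm_command(series="0 0 0 0 0.001 0.010 0;0 0 0 0 0 0.010 0;0 0 0 0 0 0.010 0;0 0 0 0 0 0.008 0;0 0 0 0 0 0.008 0;0 0 0 0 0 0.008 0;0 0 0 0 0 0.008 0;0 0 0 0 0 0.008 0;0 0 0 0 0 0.008 0;0 0 0 0 0 0.008 0")

```text
time: 8.75
tool_pos: [0.5039, -0.0377, -0.014]
ee_rot: [-1.572, 0.005, -0.396]
wrist_force: [-0.9, -0.6, 0.8]
width: 0.0002
```

```bash
python3 st.py; python3 pic.py 7
```

```text
8.75 local [-0.0285 -0.1051] z -0.014 [-1.572  0.005 -0.396] [-0.86 -0.6   0.85]
8.75 local [-0.0285 -0.1051] z -0.014 [-1.572  0.005 -0.396] [-0.86 -0.6   0.85]
```

View pics/s7.png

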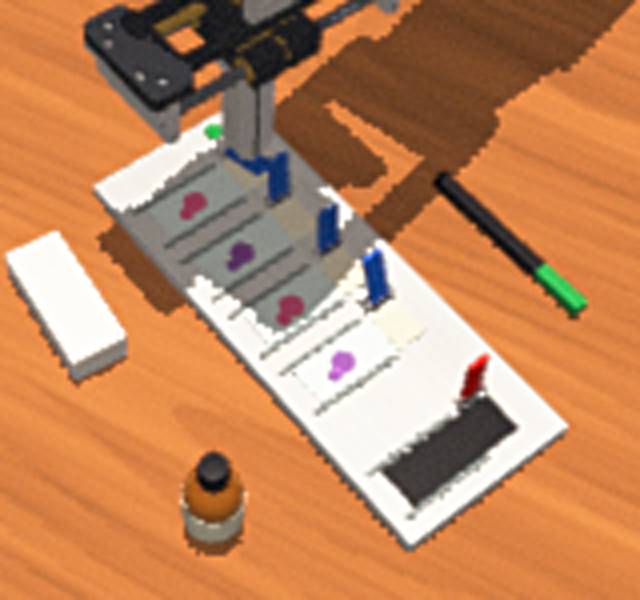

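Keeper1 is folding under the tips and the tray hasn't moved. I'll continue through keeper2.

>>> arm_command(series="0 0 0 0.001 0 0.008 0;0 0 0 0.001 0 0.008 0;0 0 0 0 0 0.008 0;0 0 0 0 0 0.008 0;0 0 0 0 0 0.008 0")

```text
time: 9.35
tool_pos: [0.5222, 0.0006, -0.0141]
ee_rot: [-1.572, 0.005, -0.396]
wrist_force: [-0.6, -0.5, -0.4]
width: -0.0002
```

```bash
python3 st.py; python3 pic.py 8
```

```text
9.35 local [-0.0265 -0.0627] z -0.0141 [-1.572  0.005 -0.396] [-0.63 -0.51 -0.45]
9.35 local [-0.0265 -0.0627] z -0.0141 [-1.572  0.005 -0.396] [-0.63 -0.51 -0.45]
```

View pics/s8.png

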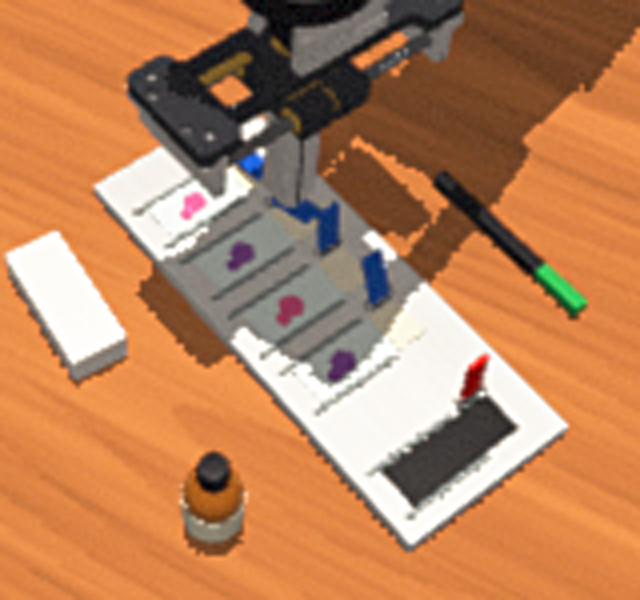

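Keeper1 is down, keeper2 is under the fingers, and 3, 4 and the red one are standing. I'll carry on.

>>> arm_command(series="0 0 0 0 0 0.008 0;0 0 0 0 0 0.008 0;0 0 0 0 0 0.008 0;0 0 0 0 0 0.008 0;0 0 0 0 0 0.008 0;0 0 0 0 0 0.008 0")

```text
time: 10.05
tool_pos: [0.542, 0.0485, -0.0142]
ee_rot: [-1.572, 0.005, -0.396]
wrist_force: [0.3, -0.7, 1.0]
width: 0.0006
```

```bash
python3 st.py
```

```text
10.05 local [-0.0269 -0.0108] z -0.0142 [-1.572  0.005 -0.396] [ 0.28 -0.7   0.97]
```

>>> arm_command(series="0 0 0 0 0 0.008 0;0 0 0 0 0 0.008 0;0 0 0 0 0 0.008 0;0 0 0 0 0 0.008 0;0 0 0 0 0 0.006 0")

```text
time: 10.55
tool_pos: [0.5579, 0.087, -0.0143]
ee_rot: [-1.573, 0.006, -0.396]
wrist_force: [-1.4, -1.0, 0.4]
width: 0.0006
```

```bash
python3 st.py; python3 pic.py 9
```

```text
10.55 local [-0.0272  0.0308] z -0.0143 [-1.573  0.006 -0.396] [-1.41 -1.05  0.38]
10.55 local [-0.0272  0.0308] z -0.0143 [-1.573  0.006 -0.396] [-1.41 -1.05  0.38]
```

View pics/s9.png

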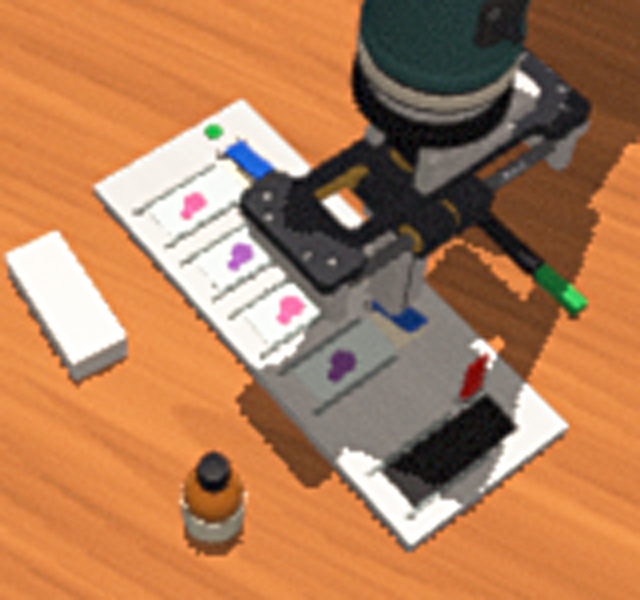

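View pics/w9.png

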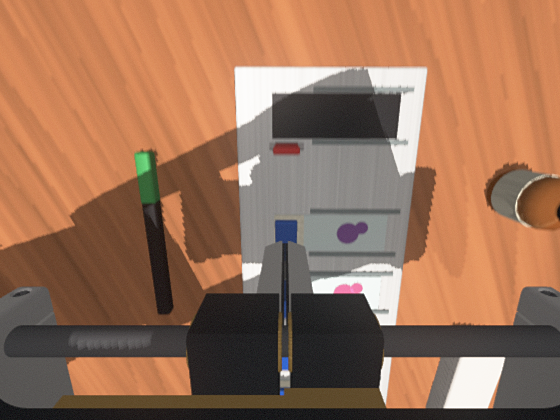

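Keeper4 is mostly folded and the red keeper is well ahead and upright. I'll advance a bit more, then lower to press keeper4 flatter.

>>> arm_command(series="0 0 0 0.001 0.001 0.007 0;0 0 0 0 0.002 0.006 0;0 0 0 0 0.001 0 0;0 0 0 0 0 0 0")

```text
time: 11.05
tool_pos: [0.5648, 0.1006, -0.0186]
ee_rot: [-1.57, 0.005, -0.395]
wrist_force: [-0.3, -0.6, 0.7]
width: 0.0003
```

```bash
python3 st.py
```

```text
11.05 local [-0.0262  0.0461] z -0.0186 [-1.57   0.005 -0.395] [-0.28 -0.64  0.71]
```

>>> arm_command(series="0 0 0 0 -0.012 0 0;0 0 0 0 0 -0.015 0;0 0 0 0 0 -0.015 0;0 0 0 0 0 -0.013 0;0 0 0 0 0 0 0;0 0 0 0 0 0 0")

```text
time: 11.65
tool_pos: [0.5462, 0.0557, -0.0051]
ee_rot: [-1.571, 0.005, -0.397]
wrist_force: [0.2, 0.2, -0.7]
width: 0.0001
```

```bash
python3 st.py; python3 pic.py 10
```

```text
11.65 local [-0.0258 -0.0025] z -0.0051 [-1.571  0.005 -0.397] [ 0.22  0.21 -0.69]
11.65 local [-0.0258 -0.0025] z -0.0051 [-1.571  0.005 -0.397] [ 0.22  0.21 -0.69]
```

View pics/s10.png

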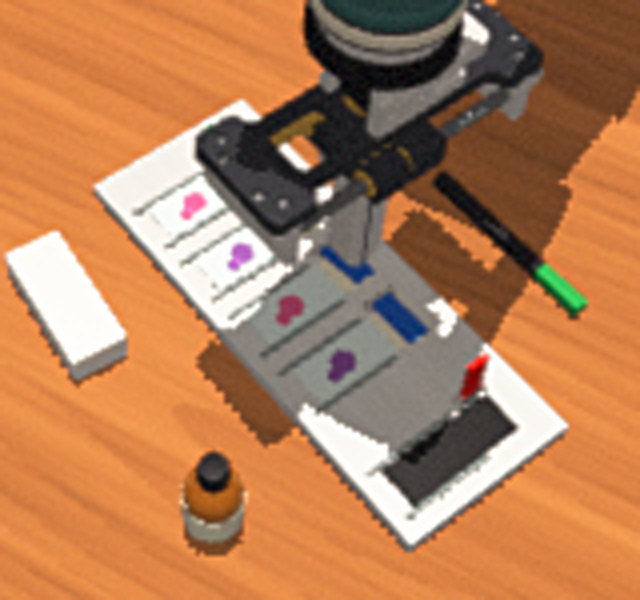

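View pics/w10.png

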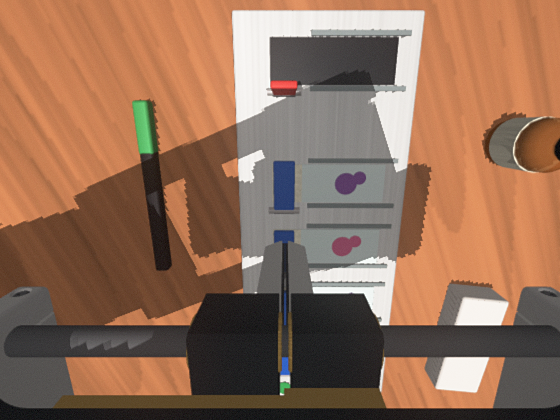

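Keeper4 lies flat and the red keeper stands. I'll press keeper3 from above, then move back to keeper2.

>>> arm_command(series="0 0 0 0 0.008 0.001 0;0 0 0 0 0.004 0 0;0 0 0 0 0.001 0 0")

```text
time: 12.05
tool_pos: [0.5472, 0.0581, -0.0194]
ee_rot: [-1.57, 0.005, -0.395]
wrist_force: [0.7, -0.2, -0.1]
width: 0.0008
```

>>> arm_command(series="0 0 0 0 -0.013 0 0;0 0 0 0 0 -0.015 0;0 0 0 0 0 -0.015 0;0 0 0 0 0 -0.013 0;0 0 0 0 0 0 0")

```text
time: 12.55
tool_pos: [0.529, 0.0151, -0.0055]
ee_rot: [-1.572, 0.005, -0.394]
wrist_force: [-0.5, 0.2, -0.5]
width: 0.0006
```

```bash
python3 st.py
```

```text
12.55 local [-0.0259 -0.0467] z -0.0055 [-1.572  0.005 -0.394] [-0.51  0.18 -0.46]
```

>>> arm_command(series="0 0 0 0 0.008 0.001 0;0 0 0 0 0.004 0 0;0 0 0 0 0.001 0 0")

```text
time: 12.85
tool_pos: [0.5295, 0.0153, -0.0191]
ee_rot: [-1.571, 0.004, -0.396]
wrist_force: [-0.6, 0.7, 1.0]
width: 0.0006
```

>>> arm_command(series="0 0 0 0 -0.013 0 0;0 0 0 0 0 -0.015 0;0 0 0 0 0 -0.015 0;0 0 0 0 0 -0.013 0;0 0 0 0 0 0 0")

```text
time: 13.35
tool_pos: [0.5114, -0.0274, -0.0053]
ee_rot: [-1.572, 0.005, -0.394]
wrist_force: [0.3, -0.1, -0.5]
width: 0.0001
```

```bash
python3 st.py
```

```text
13.35 local [-0.0257 -0.0926] z -0.0053 [-1.572  0.005 -0.394] [ 0.26 -0.1  -0.47]
```

Next I press keeper1, then lift well clear and back away.

>>> arm_command(series="0 0 0 0 0.008 0.001 0;0 0 0 0 0.004 0 0;0 0 0 0 0.001 0 0")

```text
time: 13.65
tool_pos: [0.5118, -0.027, -0.0191]
ee_rot: [-1.571, 0.004, -0.396]
wrist_force: [0.2, 0.1, -0.2]
width: 0.0007
```

>>> arm_command(series="0 0 0 0 -0.015 0 0;0 0 0 0 -0.03 0 0;0 0 0 0 -0.04 -0.02 0;0 0 0 0 -0.03 -0.04 0;0 0 0 0 -0.02 -0.04 0;0 0 0 0 0 -0.045 0;0 0 0 0 0 -0.045 0;0 0 0 0 0 -0.03 0;0 0 0 0 0 0 0;0 0 0 0 0 0 0")

```text
time: 14.65
tool_pos: [0.4257, -0.2342, 0.1175]
ee_rot: [-1.574, 0.01, -0.386]
wrist_force: [0.1, -0.0, 0.4]
width: 0.0004
```

```bash
python3 st.py; python3 - <<'E'
from st import *
s=robot.snapshot("scene");t=robot.snapshot("top")
cv2.imwrite("pics/s11.png",cv2.resize(s[160:310,230:390],None,fx=4,fy=4,interpolation=cv2.INTER_CUBIC))
cv2.imwrite("pics/t11.png",cv2.resize(t[170:270,190:330],None,fx=5.7,fy=5.7,interpolation=cv2.INTER_CUBIC))
E
```

```text
14.65 local [-0.0242 -0.3164] z 0.1175 [-1.574  0.01  -0.386] [ 0.1  -0.01  0.39]
14.65 local [-0.0242 -0.3164] z 0.1175 [-1.574  0.01  -0.386] [ 0.1  -0.01  0.39]
```

View pics/s11.png

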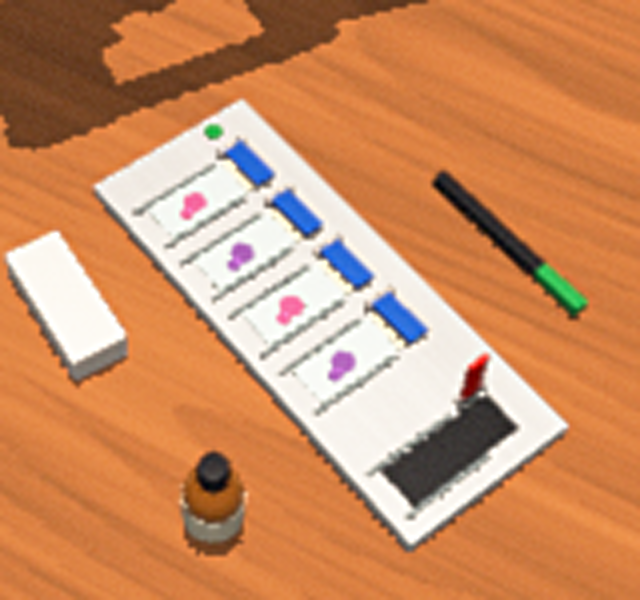

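View pics/t11.png

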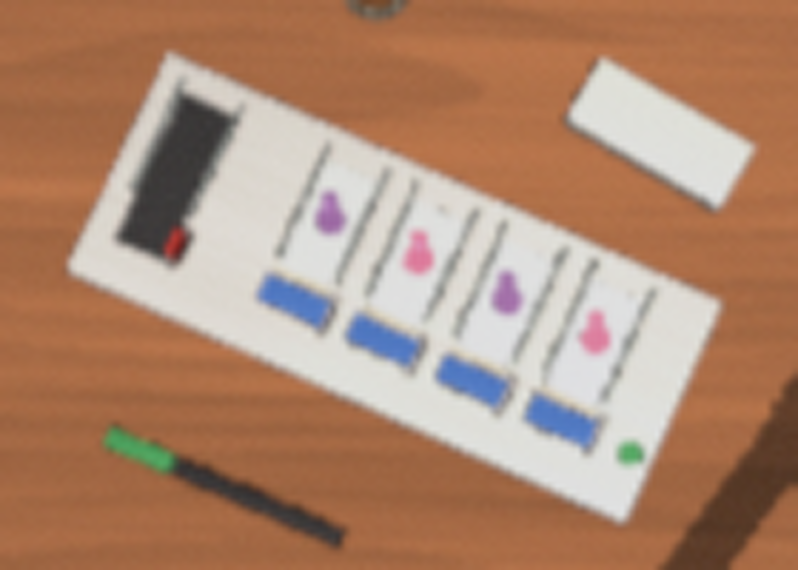

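All four blue keepers lie flat and the red one stands. The tray corners sit at the same pixels as at the start.

```bash
python3 -c "
from bench import robot
print(robot.close_job())"
```

```text
the job is handed in; nothing more can be done
None
```

I stroked the closed fingertips along the row from the green-dot end and handed the job in at about 14.8 s. The four blue keepers folded down in order, first to fourth. I then pressed each one lightly from above to flatten it.

**Last checks:**
- **Keepers:** the final scene and top pictures show all four blue keepers flat. From the tip height they should be at about 0.05 rad, worked out rather than measured. The red keeper still stands.
- **Tray and nearby things:** the tray, mailer and pen sit at the same pixels as at the start, and the oil bottle looks unmoved. I did not check the specimen pot, wash bottle, slide box or beaker in the last pictures; the arm stayed clear of them.
- **Arm:** it is clear of everything, with the wrist force at noise level.

**What disagreed:** the fingertips were about 39 mm higher than the reported TCP height. My first pass went over keeper1 without touching it. I found the offset from the pictures and confirmed it by touching the bare table beside the tray, with up to 21 N at the wrist. I corrected all later moves for it. During the strokes the wrist readings taken between moves stayed under about 2 N.

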